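Level the coffee board with its foot wheel and keep it pressed

TASK

Level the wooden coffee board beside the hob: by the red hub, wind its handwheel over as many grasps as it takes, and press the wheel down so that the sprung board sits fully home on its foot, until the bubble of the spirit level rests midway between the two black lines while the board is pressed home. Finish while still holding the hub and pressing, with the board home and the bubble centred, and leave the other things on the counter where they are.

Things in the scene. Friction and masses are not known exactly. Their poses are not given: they have to be found in the camera images.
- wheel_hub (a point): Centre of the top of the red fluted round hub (36 mm across, 34 mm high) of the black handwheel (86 mm across, 8 mm thick) at the board's right end. z is the wheel's axis, up. The wheel's flat upper face, on which fingertips astride the hub can press, is 34 mm below this point, the board's top 48 mm below; the hub's top stands 95 to 115 mm above the counter.
- wheel_mark (a point): White mark on the wheel's upper face, 30 mm from its axis; it turns with the wheel, which needs about 0.1 Nm and stays where left. Counter-clockwise from above lowers this end of the board (2.3 mm per rad) and moves the bubble 10 mm per rad away from the wheel. At the start this end is too high: 2 to 4.5 rad counter-clockwise are needed; the wheel's stops are farther off.
- level_middle (a point): Middle of the spirit level's green vial, on its upper side, midway between the black lines (26 mm apart, 2 mm thick). The level (124 x 26 x 18 mm) is fixed on the board along the edge facing the robot. y runs along the vial, away from the wheel; z up. 17 mm above the board's top; in this frame the wheel's axis is at x = 47, y = -125 mm.
- bubble_middle (a point): Middle of the pale bubble (18 mm long, 9 mm thick) in the green vial, on its upper side. It rises toward the higher end, 10 mm per 0.01 rad of slope, at most 44 mm from the middle, and takes 1.5 s to settle. Centred when its y in the frame of level_middle is 0; negative is toward the wheel.
- board_lift (a joint): Lift of the board off its foot about the hinge at its left end, 230 mm from the wheel's axis. 0.03 rad = left alone: springs hold the wheel 7 mm up and the bubble 30 mm farther toward the wheel. 0 = pressed home on its foot, a hard stop. Pressing the wheel down takes about 6 N to start, 10 N at home; let go, it springs up. A coffee tin and a striped cup are fixed on the board.
- plinth: Dark steel foot plate under the wooden board (160 x 285 mm, 16 mm thick, top about 50 mm above the counter), 150 x 285 mm, fixed on the counter; origin under its centre. Its y axis points along the board from the wheel (at the robot's right) toward the hinge; the wheel's axis is at x = 0, y = -105 mm in this frame.
- tin_tomato: Bystander: squat food tin, 75 mm across, 58 mm high, loose behind the board; origin under its centre.
- mug: Bystander: orange mug, 81 mm across, 101 mm high, loose, behind the board to the right; origin under its centre.
- spice_jar: Bystander: small spice jar with a white cap, 47 mm across, 98 mm high, loose, behind the board; origin under its centre.

How it is judged:
By the outcome, as a careful person would: the job done as asked, in the order asked, and still so for the second after the job is handed in, while the arm keeps its last pose, push and grip.
It also fails if it takes over 67 s, if anything falls off the work surface, if the arm or the gripper's body presses on something with over 40 N, if the wrist force passes 120 N, or if a joint passes its speed limit or range.

ROBOT

A 6-joint arm with a two-finger parallel gripper is mounted at the origin on a cart in front of the work surface, level with it; the furniture and walls round the work are solid. World frame = base frame: x ahead of the robot, y to its left, z up, the work surface at z = 0. Lengths are in m, angles in rad, forces in N, time in s.
With the tool pointing down it reaches from about 0.275 to 1 m from the base axis. Payload 8.4 kg.
Tool frame: the origin (TCP) lies on the centre line of the jaws, within the pads' length; the fingertips stand 17 mm ahead of it and the grasp point (between the pads) lies 2 mm behind it (bot.tcp_to_tips is the z of the fingertips in the tool frame, in m); z points along the fingers, y is the line along which they close (so a half turn about z gives the same grasp; the last joint's range is limited). The gripper opens to 85 mm and grips with 20 to 120 N. Pads are 22 mm wide; open, the fingers measure 114 mm over their backs; the gripper's body (76 mm by 85 mm) begins 54 mm behind the grasp point. The pads swing forward as they close: fully open they stand 13 mm farther back than shut.
Start: joints at [-1.312, 0.353, 1.633, -0, 1.155, -0.002], TCP at [0.161, -0.604, 0.248] pointing down, gripper open.
Joint ranges: [-2.63, 2.63], [-0.92, 2.1], [0.06, 2.66], [-1.3, 4.44], [0, 2.69], [-3.02, 3.02]. Speed limits (rad/s): [2.22, 2.22, 2.79, 3.14, 3.14, 3.14].

INTERFACE

Orientations are given as a unit quaternion [x, y, z, w].
In Python, from workcell import bot, hand, kinematics, get_obs, vision, hand_in gives the robot as it stands. The module is installed in compiled form; this text tells all that it offers. Calls block until the motion is done:
- bot.reach(position, orientation): joint-space move of the TCP to a pose.
- bot.servo_line(position, ori=None, velocity=0.15): straight line of the TCP; ori=None keeps the orientation; velocity is the mean speed in m/s.
- bot.goto_joints(angles): joint-space move.
- hand.move_gripper(opening, strength=None): finger opening in m; strength is the grip in N (None keeps the last); returns when the fingers have stopped.
- bot.dwell(seconds).
- kinematics.solve_ik(position, orientation): joint angles nearest the present ones, or None.
- get_obs(): the state.
- vision.read_camera(name): name is "side" or "top" or "wrist"; returns a dict with "frame" (420x560x3 uint8, red, green, blue), "intrinsics" (3x3 intrinsics, pixels), "view" (4x4, takes a point from world to camera coordinates). Camera axes: x right, y down, z forward; pixel columns grow to the right and rows downward; lengths in m; the calibration is good to about 2 mm. A picture is of the moment at which its call begins. There is no depth.
A pose or a line that the arm cannot do raises bot.IKError and nothing moves.
- hand_in(): hands the job in; it is judged then, once.
The state is a dict: "time_s": time; "joint_pos": joint angles; "joint_vel": joint speeds; "joint_efforts": joint torques, N m; "position": TCP position; "orientation": TCP orientation; "wrist_force": force on the tool from outside, world axes, zero at the start; "ft_torque": the same for the moment, N m; "gripper_width": finger opening in m; "grip_force": force on a finger pad.
Only numpy, scipy, OpenCV 4.12 (cv2) and the standard library are available. Lean on these libraries where they do the work, as an engineer would, in place of code of your own. Each camera call takes 0.05 s, during which the arm holds its last target. There are 200 camera calls.

## Working session

There is one attempt and no reset: what is moved stays moved. The work goes in short steps, each a Python script; the robot and the scene stay as the last script left them, time stands still between calls to the robot, and variables do not carry over. Pictures are saved under pics/ and viewed, at most 10 in all, crops included, and the job is handed in when it is done.

```bash
mkdir -p pics
python3 - <<'E'
from workcell import bot,hand,kinematics,get_obs,vision
import cv2,numpy as np
for n in("top","side"):
    r=vision.read_camera(n); cv2.imwrite(f"pics/{n}0.png",r["frame"][:,:,::-1]); print(n,r["intrinsics"].tolist(),np.round(r["view"],4).tolist())
o=get_obs();print(o)
E
```

```text
top [[512.241626060754, 0.0, 281.37151697039025], [0.0, 512.241626060754, 202.92930645767564], [0.0, 0.0, 1.0]] [[-0.0902, -0.9959, -0.0042, -0.1131], [-0.9739, 0.0891, -0.2088, 0.6721], [0.2083, -0.0147, -0.978, 0.8932], [0.0, 0.0, 0.0, 1.0]]
side [[408.70846091177197, 0.0, 280.48185169403075], [0.0, 408.70846091177197, 209.16072987582095], [0.0, 0.0, 1.0]] [[-0.9948, -0.1014, -0.0078, 0.6382], [-0.0354, 0.4171, -0.9082, 0.1924], [0.0953, -0.9032, -0.4185, 0.668], [0.0, 0.0, 0.0, 1.0]]
{'time_s': 0.1, 'joint_pos': array([-1.31241025e+00,  3.53606009e-01,  1.63406824e+00,  5.30636547e-06,
        1.15521467e+00, -2.42108135e-03]), 'joint_vel': array([-0.00133676, -0.00133294, -0.00090619,  0.00047318,  0.00021451,
        0.00080833]), 'joint_efforts': array([ 3.34942815e-04, -6.06357765e+01, -3.42820501e+01,  6.80850576e-05,
        4.01817219e-03, -7.07404183e-06]), 'position': array([ 0.161045  , -0.60346348,  0.24761618]), 'orientation': array([ 9.91509427e-01,  1.30033213e-01, -8.03171121e-05, -6.43145800e-04]), 'wrist_force': array([-0.37627626, -0.06915396,  0.56061953]), 'ft_torque': array([ 0.00567201, -0.00520092, -0.01434105]), 'grip_force': 0.0, 'gripper_width': 0.08573929903858414}
```

View pics/top0.png

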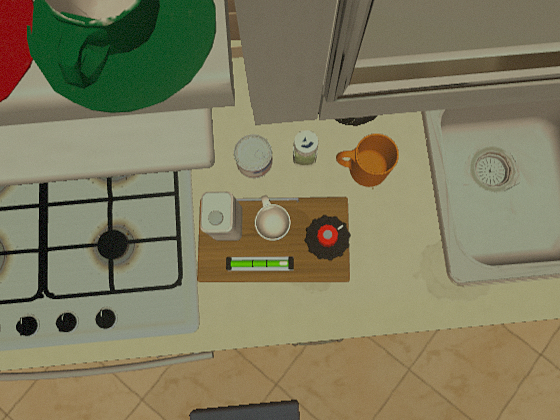

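View pics/side0.png

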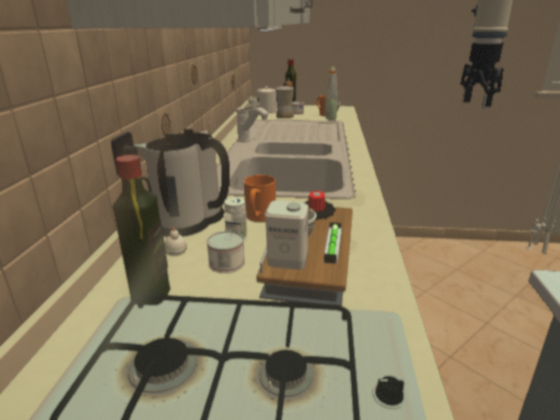

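The top view shows the red hub at about (327,235), the white mark at (340,227), the vial centre at (260,264) and the bubble at (283,263), toward the wheel. The side view shows the hub top at about (317,195), the cup and tin on the board, and the bystanders behind it.

```bash
cat > h.py <<'E'
from workcell import bot,hand,kinematics,get_obs,vision,hand_in
import cv2,numpy as np
from scipy.spatial.transform import Rotation as R
def cam(n): return vision.read_camera(n)
def P(r): return r["intrinsics"]@np.array(r["view"])[:3]
def tri(a,pa,b,pb):
    X=cv2.triangulatePoints(P(a),P(b),np.float64(pa),np.float64(pb)).ravel(); return X[:3]/X[3]
def onplane(r,p,z):
    M=P(r); A=np.c_[M[:,0],M[:,1],-np.r_[p,1.]]; return np.linalg.solve(A,-(M[:,2]*z+M[:,3]))[:2]
def down(yaw): # tool y axis yaw-rotated, tool pointing down
    return (R.from_euler('z',yaw)*R.from_quat([1,0,0,0])).as_quat()
def red(r,box=None):
    h=cv2.cvtColor(r["frame"],cv2.COLOR_RGB2HSV); m=((h[...,0]<6)|(h[...,0]>174))&(h[...,1]>170)&(h[...,2]>90)
    if box: k=np.zeros_like(m); k[box[1]:box[3],box[0]:box[2]]=1; m&=k
    v,u=np.nonzero(m); return u,v
E
python3 - <<'E'
from h import *
t=cam("top");s=cam("side")
u,v=red(t,(300,210,355,265));print("top red",u.mean(),v.mean(),u.min(),u.max(),v.min(),v.max())
a,b=red(s,(300,180,335,220));print("side red",a.mean(),b.mean(),a.min(),a.max(),b.min(),b.max())
X=tri(t,(u.mean(),v.mean()),s,(a.mean(),b.mean()));print(X)
for z in(.1,.11,.12):print(z,onplane(t,(u.mean(),v.mean()),z))
q=onplane(t,(327.5,235),.115)
L=[onplane(t,p,.08) for p in((230,264),(290,264))];print("level",L)
for yw in np.arange(-3,3.2,.5):
    j=kinematics.solve_ik([X[0],X[1],.2],down(yw)); print(yw, None if j is None else np.round(j,2))
print(bot.tcp_to_tips)
f=t["frame"][200:290,190:360];cv2.imwrite("pics/c1.png",cv2.resize(f,None,fx=4.6,fy=4.6,interpolation=3)[:,:,::-1])
E
```

```text
top red 327.2517730496454 235.31205673758865 317 337 224 246
side red 318.0735294117647 200.11029411764707 310 324 192 209
[ 0.58481588 -0.25014061  0.09685693]
0.1 [ 0.58603504 -0.24995526]
0.11 [ 0.58463674 -0.24896409]
0.12 [ 0.58323843 -0.24797292]
level [array([ 0.55257087, -0.07022854]), array([ 0.54269259, -0.17883927])]
-3.0 [-0.41  0.42  1.65 -0.    1.07 -2.12]
-2.5 [-0.41  0.42  1.65 -0.    1.07 -2.62]
-2.0 None
-1.5 [-0.41  0.42  1.65 -0.    1.07  2.66]
-1.0 [-0.41  0.42  1.65 -0.    1.07  2.16]
-0.5 [-0.41  0.42  1.65 -0.    1.07  1.66]
0.0 [-0.41  0.42  1.65 -0.    1.07  1.16]
0.5 [-0.41  0.42  1.65 -0.    1.07  0.66]
1.0 [-0.41  0.42  1.65 -0.    1.07  0.16]
1.5 [-0.41  0.42  1.65 -0.    1.07 -0.34]
2.0 [-0.41  0.42  1.65 -0.    1.07 -0.84]
2.5 [-0.41  0.42  1.65 -0.    1.07 -1.34]
3.0 [-0.41  0.42  1.65 -0.    1.07 -1.84]
0.017
```

View pics/c1.png

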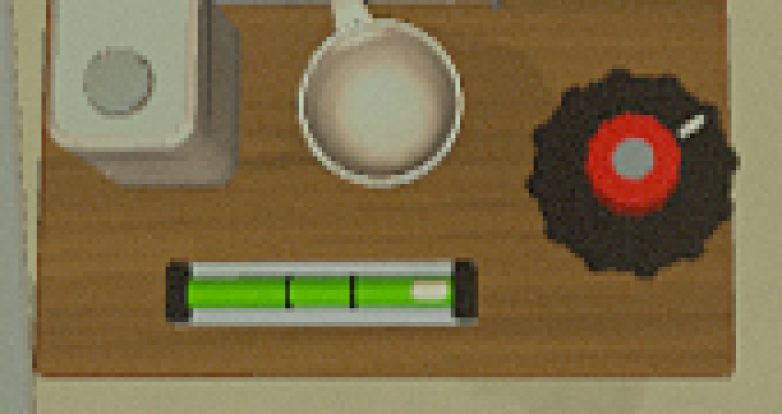

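The bubble is against the wheel end (crop (430,290), lines at 288 and 352), and the hub cap is at crop (633,158). Starting near j6 = +2.75 leaves about 5.6 rad of counter-clockwise travel, so one grasp may be enough. Next I'll approach and grip.

Run:
```python
from h import *
x,y=.5855,-.2495
hand.move_gripper(.07,40)
bot.reach([x,y,.17],down(-1.6))
w=cam("wrist"); cv2.imwrite("pics/w1.png",w["frame"][:,:,::-1])
u,v=red(w); print("wrist red",u.mean(),v.mean(),u.min(),u.max(),v.min(),v.max(),len(u))
uv=P(w)@np.r_[x,y,.112,1]; print("proj",uv[:2]/uv[2])
o=get_obs();print(o["time_s"],o["position"],o["joint_pos"],o["wrist_force"])
```

```text
wrist red 279.2362040133779 230.73035117056855 97 311 198 298 2392
proj [284.47900545 237.66996809]
2.9083 [ 0.58531139 -0.25002526  0.17010489] [-4.06010497e-01  4.49570113e-01  1.67534808e+00 -1.15514744e-04
  1.01655545e+00  2.76518923e+00] [-0.45454273  0.05140973 -0.81512767]
```

View pics/w1.png

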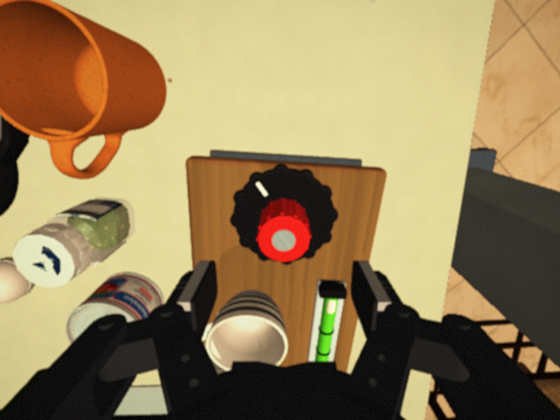

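The wrist view shows the hub cap at (284,240), against a projected (284.5,238), so the position is good. The level is visible at (328,320). I'll descend, grip, and then press.

Run:
```python
from h import *
x,y=.5855,-.2495
def st(l):
    o=get_obs();print(l,round(o["time_s"],2),np.round(o["position"],4),np.round(o["wrist_force"],1),np.round(o["ft_torque"],2),round(o["gripper_width"],4),round(o["grip_force"],1));return o
bot.servo_line([x,y,.115],velocity=.08); st("a")
for z in(.109,.104,.100):
    bot.servo_line([x,y,z],velocity=.04)
    if abs(st(z)["wrist_force"][2])>4:break
hand.move_gripper(.0,80); o=st("grip")
z=o["position"][2]
for k in range(14):
    z-=.0015; bot.servo_line([x,y,z],velocity=.02)
    if st(k)["wrist_force"][2]>16:break
bot.dwell(1.2)
st("end")
for n in("top","wrist","side"):
    cv2.imwrite(f"pics/{n}2.png",cam(n)["frame"][:,:,::-1])
a=cv2.imread("pics/top2.png");b=cv2.imread("pics/wrist2.png");c=cv2.imread("pics/side2.png")[150:310,230:400]
cv2.imwrite("pics/m2.png",np.vstack([np.hstack([cv2.resize(a[200:300,190:360],(400,235)),cv2.resize(c,(380,235))]),np.hstack([cv2.resize(b,(460,345)),np.zeros((345,320,3),np.uint8)])]))
```

```text
a 3.74 [ 0.5858 -0.2496  0.1152] [ 0.2 -0.4  0. ] [ 0.02  0.03 -0.02] 0.0702 0.0
0.109 4.04 [ 0.5854 -0.2495  0.109 ] [ 0.7  0.1 -0.1] [-0.02 -0.02  0.05] 0.0697 0.0
0.104 4.32 [ 0.5853 -0.2494  0.1037] [-0.3 -0.3 -0.3] [ 0.01  0.01 -0.  ] 0.0701 0.0
0.1 4.57 [ 0.5853 -0.2494  0.0997] [-0.7  0.2  1.1] [-0.05 -0.02  0.01] 0.0699 0.0
grip 4.98 [ 0.5857 -0.2496  0.1004] [-1.  -0.3  3. ] [0.09 0.1  0.  ] 0.0339 79.2
0 5.23 [ 0.5859 -0.2498  0.0995] [-0.5 -0.4  6.3] [0.1  0.26 0.04] 0.0337 79.4
1 5.48 [ 0.586  -0.2501  0.0982] [-1.6 -1.3  8.6] [-0.01  0.32  0.02] 0.0342 79.6
2 5.73 [ 0.5861 -0.2503  0.097 ] [-1.6 -2.4 10.3] [-0.05  0.4  -0.01] 0.0338 79.7
3 5.98 [ 0.5862 -0.2506  0.0957] [-1.5 -3.2 11.7] [-0.17  0.5   0.06] 0.0336 79.9
4 6.23 [ 0.5863 -0.2509  0.0945] [-3.4 -5.5 12.4] [-0.18  0.59  0.08] 0.034 80.0
5 6.48 [ 0.5865 -0.2511  0.0933] [-3.5 -5.2 13.6] [-0.21  0.61 -0.  ] 0.0336 80.4
6 6.73 [ 0.5871 -0.2513  0.093 ] [-4.1 -2.9 23.2] [0.02 0.96 0.01] 0.0346 81.3
end 7.93 [ 0.5871 -0.2513  0.093 ] [-4.8 -5.  24.4] [0.09 0.9  0.01] 0.034 81.3
```

View pics/m2.png

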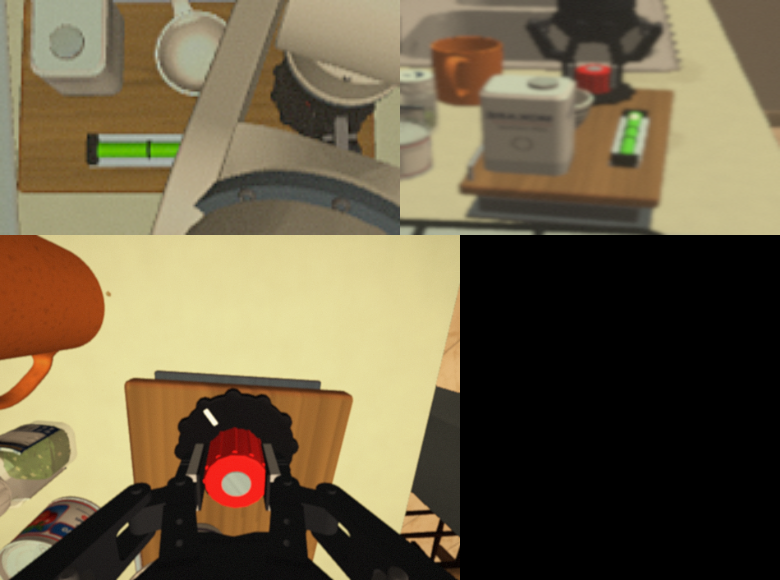

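The board is home: the force jumped to 24 N at z = 0.093. The arm hides the wheel half of the level in the top view. The side view shows it at about m2 (630,135), with the bubble at the far (wheel) end. I'll keep pressing and wind 2 rad counter-clockwise, after which the wrist camera should face the level.

```bash
cat >> h.py <<'E'
x,y=.5855,-.2495
def st(l):
    o=get_obs();print(l,round(o["time_s"],2),np.round(o["position"],4),np.round(o["wrist_force"],1),np.round(o["ft_torque"],2),round(o["gripper_width"],4),round(o["grip_force"],1),round(o["joint_pos"][5],3));return o
def wind(y0,y1,z,d=.5):
    n=max(1,int(np.ceil(abs(y1-y0)/d)))
    for a in np.linspace(y0,y1,n+1)[1:]:
        s=abs(y1-y0)/n; z-=.0023*(y1-y0)/n
        bot.servo_line([x,y,z],down(a),velocity=.0023)
        f=st(round(a,3))["wrist_force"][2]
        if f>30: z+=.001
        elif f<14: z-=.001
    print("z",z); return z
def shot(k):
    i={n:cam(n)["frame"][:,:,::-1] for n in("wrist","side","top")}
    for n in i: cv2.imwrite(f"pics/{n}{k}.png",i[n])
    c=i["side"][215:285,315:365]
    cv2.imwrite(f"pics/m{k}.png",np.hstack([cv2.resize(c,(240,336),interpolation=2),cv2.resize(i["wrist"],(448,336))]))
E
python3 - <<'E'
from h import *
wind(-1.6,.4,.0899); bot.dwell(1.3); shot(3); st("e")
E
```

```text
-1.1 8.73 [ 0.5868 -0.2516  0.0917] [-5.  -6.3 21.5] [-0.92  1.45  0.12] 0.0342 81.9 2.265
-0.6 9.38 [ 0.5866 -0.2519  0.0905] [-4.9 -5.7 21.5] [-1.55  1.8   0.09] 0.0339 82.2 1.765
-0.1 10.03 [ 0.587  -0.2519  0.0893] [-4.3 -7.3 20. ] [-1.28  0.99  0.15] 0.0343 82.7 1.265
0.4 10.68 [ 0.587  -0.252   0.0879] [-3.9 -7.8 19. ] [-1.58  0.88  0.11] 0.0342 82.5 0.765
z 0.0853
e 12.13 [ 0.587  -0.252   0.0879] [-4.2 -6.9 18.7] [-1.61  0.9   0.12] 0.0339 82.5 0.765
```

View pics/m3.png

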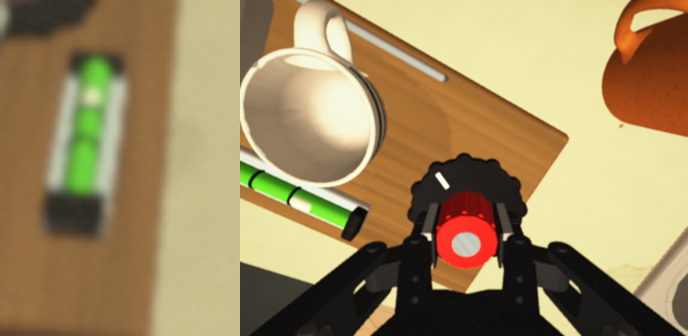

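The wrist camera now shows the level, with black lines near (255,180) and (296,197). The bubble at (302,203) sits just on the wheel side of the near line, about 15 mm off. The mark has turned with the gripper, so there is no slip. I'll wind another 1.0 rad.

Run:
```python
from h import *
wind(.4,1.4,.0850); bot.dwell(1.4); shot(4); st("e")
```

```text
0.9 12.78 [ 0.5869 -0.252   0.0867] [-4.  -7.3 20.8] [-1.24  1.27  0.1 ] 0.0341 82.5 0.265
1.4 13.43 [ 0.5866 -0.2521  0.0855] [-5.1 -8.3 20.6] [-1.45  1.6   0.07] 0.0341 82.5 -0.235
z 0.08270000000000001
e 14.98 [ 0.5866 -0.2521  0.0855] [-5.8 -8.2 20.3] [-1.46  1.59  0.1 ] 0.0341 82.5 -0.235
```

View pics/m4.png

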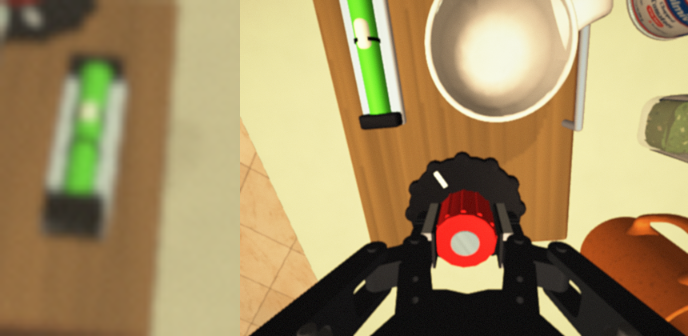

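The bubble is now at the wheel-side line: bubble (362,33), line (367,40). To measure it properly I'll rectify the vial plane from the wrist image and use the lines as a ruler.

```bash
cat >> h.py <<'E'
def rect(r,H=(.587,-.251),z=.067):
    yd=np.array([.0907,.9959]);xd=np.array([.9959,-.0907]); c=np.array(H)-.047*xd+.125*yd
    g=np.array([[-15,-65],[15,-65],[15,65],[-15,65]])/1000.
    pts=[c+a*xd+b*yd for a,b in g]; p=[(P(r)@np.r_[q,z,1]) for q in pts]; p=np.float32([q[:2]/q[2] for q in p])
    d=np.float32([[0,120],[0,0],[520,0],[520,120]])  # column = (y+65mm)*4
    return cv2.warpPerspective(r["frame"],cv2.getPerspectiveTransform(p,d),(520,120))
E
python3 - <<'E'
from h import *
w=rect(cam("wrist"));s=rect(cam("side"))
cv2.imwrite("pics/r4.png",np.vstack([w,s])[:,:,::-1])
E
```

```text
(no output)
```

View pics/r4.png

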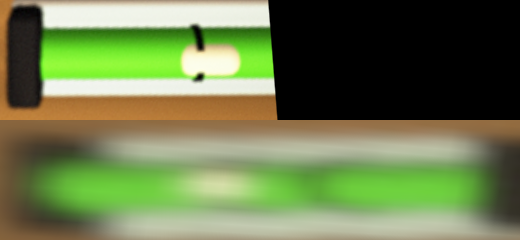

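In the rectified wrist view the wheel-side line is at column ~202 and the bubble centre at 211 (about 3.9 px/mm), so the bubble is at roughly −11 mm. That means about 1.1 rad more. The top camera should then see the far line and the bubble.

Run:
```python
from h import *
wind(1.4,2.5,.0825,.55); bot.dwell(1.6); st("e")
im=[cam(n) for n in("wrist","side","top")]
cv2.imwrite("pics/r5.png",cv2.resize(np.vstack([rect(i,z=.064) for i in im]),None,fx=1.5,fy=1.5)[:,:,::-1])
```

```text
1.95 15.78 [ 0.5866 -0.2525  0.0842] [-5.8 -9.8 21.9] [-2.02  1.7   0.11] 0.0347 82.5 -0.785
2.5 16.48 [ 0.5868 -0.2529  0.083 ] [ -5.7 -11.6  21.2] [-2.4   1.44  0.14] 0.0341 82.5 -1.335
z 0.07997
e 18.08 [ 0.5868 -0.2529  0.083 ] [ -6.5 -10.9  21.5] [-2.36  1.41  0.11] 0.034 82.5 -1.335
```

View pics/r5.png

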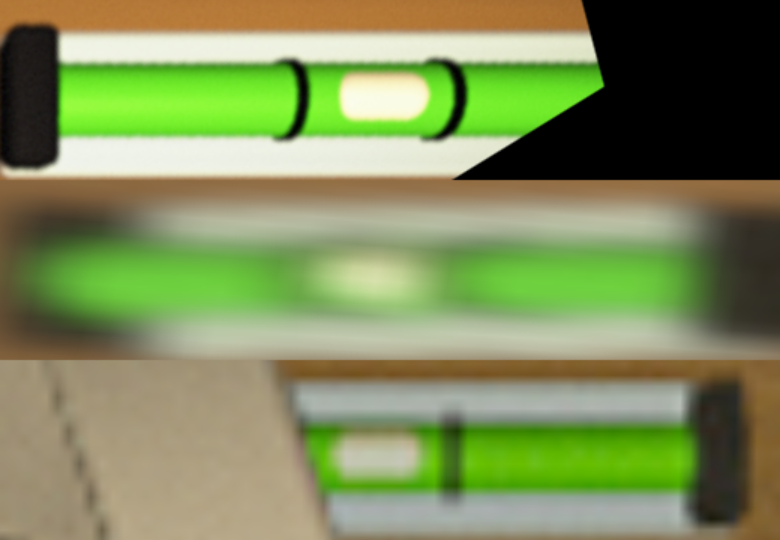

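Both views agree. In the wrist view the lines are at 301 and 459 (middle 380) and the bubble is at 384. In the top view the bubble is 76.5 px from the far line, against 78 px if centred. The bubble is therefore centred within about 0.7 mm, with a 21 N press keeping the board on its stop. I'm handing in.

```bash
python3 -c "
from h import *
st('f'); print(hand_in())"
```

```text
f 18.23 [ 0.5868 -0.2529  0.083 ] [ -5.8 -11.5  20.4] [-2.38  1.4   0.11] 0.0341 82.5 -1.335
the job is handed in; nothing more can be done
None
```

The job is handed in: I wound the wheel 4.1 rad counter-clockwise in one grasp, and the bubble sits within about 0.7 mm of centre, with the arm still gripping the hub and pressing the board home at about 20 N (18 s used).

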